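# Post the empty miniature into the bottle-return box

## Task

On the hotel minibar, put the empty bottle, the short stout round one (not the square-bodied one, not the tall slim one), into the enclosed bottle-return box: hold it by its neck and lower it upright, foot first, through the round port in the box's roof, letting go only once about half of the bottle is below the steel rim, so that it ends up wholly inside. Nothing may touch the rim on the way, neither bottle nor gripper, and the other two bottles stay standing where they are.

Things in the scene. Friction and masses are not known exactly. Their poses are not given: they have to be found in the camera images.
- stout_mid (a point): Centre, half-way up, of the empty bottle: round amber glass, 104 mm tall, about 70 g, body 38 mm across up to 50 mm from the foot, shoulder to 62 mm, then a straight metal neck and cap 20 mm across up to the top: grip there. Upright, foot 52 mm below this point on a flat wooden tray 8 mm high, anywhere in a rough row of three bottles some 90 mm apart. z up.
- rim: Steel ring round the port, level in the roof of a fixed black box: 104 mm outside, 72 mm inside. Origin: centre of the opening at the ring's top face, 131 mm above the table, 3 mm above the roof; z up. Box 160 mm square (148 inside), walls along this x and y, +x wall clear. Inner floor 121 mm below the origin; the 60 mm drop of a half-posted bottle does no harm.
- square_mid (a point): Centre, half-way up, of a bystander bottle: amber glass, square body 36 mm wide, 104 mm tall, same metal neck as the stout one. In the same row on the tray; leave it alone.
- slim_mid (a point): Centre, half-way up, of another bystander bottle: amber glass, round and slim, body 28 mm across, 132 mm tall, neck 18 mm. In the same row on the tray; leave it alone.
Mind the look-alikes: they are no part of the job. Leave any yellow look-alike of the part that bears square_mid alone.

How it is judged:
By the outcome, as a careful person would: the job done as asked, in the order asked, and still so for the second after the job is handed in, with the robot touching nothing.
It also fails if it takes over 38 s, if anything falls off the work surface, if the arm or the gripper's body presses on something with over 40 N, if the wrist force passes 120 N, or if a joint passes its speed limit or range.

## Robot

A 6-joint arm with a two-finger parallel gripper is mounted at the origin on the work surface. World frame = base frame: x ahead of the robot, y to its left, z up, the work surface at z = 0. Lengths are in m, angles in rad, forces in N, time in s.
With the tool pointing down it reaches from about 0.4 to 0.825 m from the base axis. Payload 7 kg.
Tool frame: the origin (TCP) lies between the finger pads; the fingertips stand 11 mm ahead of it and the grasp point (between the pads) lies 8 mm behind it (arm.tips_ahead is the distance from the TCP to the fingertips, in m); z points along the fingers, x is the direction in which the jaws open and shut, and the axes are right-handed (so a half turn about z gives the same grasp; the last joint's range is limited). The gripper opens to 88 mm and grips with 3 to 60 N. Pads are 19 mm wide; open, the fingers measure 130 mm over their backs; the gripper's body (78 mm by 193 mm) begins 47 mm behind the grasp point.
Start: joints at [-0.898, 0.359, 0.012, 0, -1.224, -0.288], TCP at [0.253, -0.626, 0.238] pointing down, gripper open.
Joint ranges: [-3.07, 3.07], [-1.43, 2.12], [-1.02, 1.25], [-3.03, 1.67], [-3.05, -0], [-3.03, 3.03]. Speed limits (rad/s): [2.39, 2.39, 3.01, 3.14, 3.14, 3.14].

## Interface

Orientations are given as [roll, pitch, yaw] about the fixed x, y, z axes, in that order (R = Rz(yaw) Ry(pitch) Rx(roll)).
In Python, from station import arm, optics, finder gives the robot as it stands. The module is installed in compiled form; this text tells all that it offers.
- The arm moves only by the tool apply_moves, never from a script. Its argument "increments" is one flat list of numbers, 6 for each row, row after row: the shift along the world's x, y, z in m, then the turn, a rotation vector about the world's x, y, z in rad. In form: [tx, ty, tz, rx, ry, rz, tx, ty, tz, rx, ry, rz, ...]. A call has 1 to 20 rows; each row shifts and turns the pose as measured when the row begins; what a row does not reach is not made up. A row lasts 1/12 s, in which the tool goes at most 41.7 mm and 7.16 degrees, less where a joint would pass 70% of its speed; a pose out of reach is approached as far as the arm can. A call with a gripper value outside its range is refused whole. "hand" is the closure, from 0 (fully open) to 1 (shut), set as the call begins (left out, the last holds). The fingers move at their own pace and stop on an object; "force" is the grip in N (left out, the last holds). Time passes only in rows, so rows that do not move let the fingers close. It gives the time, the measured TCP pose, the force and the opening at its end, in the units of the state.
- arm.get_state(): the state, without advancing time (a new reading comes with each control period).
- optics.grab_frame(name): name is "side" or "top" or "wrist"; returns the picture (400x640x3 uint8, red, green, blue); there is no depth.
- optics.camera_model(name): a dict with "fx", "fy", "cx", "cy" (pixels), "dist_coeffs" ([k1, k2, p1, p2, k3] as OpenCV has them; the pictures are not rectified), "world_to_cam" (4x4, takes a point from world to camera coordinates); the wrist camera has in their place "T_tool_cam" (4x4, takes a point from camera to tool coordinates, whose origin is the TCP and whose axes are the tool frame's). Camera axes: x right, y up, looking along -z (the intrinsics and any distortion apply to the point x, -y, -z); pixel columns grow to the right and rows downward; lengths in m; the calibration is good to about 2 mm. A picture is of the moment at which its call begins: read the wrist's pose just before it. camera_model takes no time and is no camera call.
- arm.job_done(): hands the job in, once; it reports no verdict.
Trained networks look in the newest picture that a camera, given by its name, has taken for a name from the list of things; names that differ only in an ending like _2 or _b are one class to them, and where a whole thing is asked for, a point or a joint stands for the part that bears it (a point fixed in the world has none). Each returns a list of dicts, best first, with "conf" (0 to 1); they miss things now and then, are a little off and sometimes report something else, mostly with a low value. They report only what shows in the picture. A call takes as long as a camera call. They do not tell look-alikes from the thing itself.
- finder.find_in(camera, name): "box" ([left, top, right, bottom] in pixels, round what is visible of it).
- finder.landmark_of(camera, name): "point" ([column, row] in pixels: a listed point, or the origin of a listed thing).
The state is a dict: "t": time; "q": joint angles; "qd": joint speeds; "joint_efforts": joint torques, N m; "eef_pos": TCP position; "ee_rot": TCP orientation; "force": force on the tool from outside, world axes, zero at the start; "moment": the same for the moment, N m; "width": finger opening in m.
Only numpy, scipy, OpenCV 4.12 (cv2) and the standard library are available. Lean on these libraries where they do the work, as an engineer would, in place of code of your own. Each camera call takes 0.05 s, during which the arm holds its last target. There are 200 camera calls.

## Working session

There is one attempt and no reset: what is moved stays moved. The work goes in short steps, Python scripts to look and compute and a tool call to move; the robot and the scene stay as the last step left them, time stands still between calls to the robot, and variables do not carry over. Pictures are saved under pics/ and viewed, about 8 in all and at most 12, crops included, and the job is handed in when it is done.

Besides the shell and the picture viewer there is one more tool, called after ">>>" as name(argument=value, ...) on one line, values as JSON. apply_moves: Moves the arm, as the interface text tells. Its arguments: {"type":"object","properties":{"increments":{"type":"array"},"hand":{"type":"number"},"force":{"type":"number"}},"required":["increments"]}

```bash
mkdir -p pics
cat > h.py <<'E'
import numpy as np, cv2
from station import arm, optics, finder
from scipy.spatial.transform import Rotation as R
def pose():
    s=arm.get_state(); T=np.eye(4); T[:3,3]=s['eef_pos']
    r=np.array(s['ee_rot']); T[:3,:3]=R.from_euler('xyz',r).as_matrix() if r.size==3 else r
    return T
def cam(name,T=None):
    m=optics.camera_model(name)
    K=np.array([[m['fx'],0,m['cx']],[0,m['fy'],m['cy']],[0,0,1.]]); d=np.array(m['dist_coeffs'],float)
    if 'world_to_cam' in m: C=np.linalg.inv(np.array(m['world_to_cam']))
    else: C=(pose() if T is None else T)@np.array(m['T_tool_cam'])
    return K,d,C
def ray(c,px):
    K,d,C=c; p=cv2.undistortPoints(np.array([[px]],float),K,d)[0,0]
    return C[:3,3],C[:3,:3]@np.array([p[0],-p[1],-1.])
def atz(c,px,z):
    o,v=ray(c,px); return o+v*(z-o[2])/v[2]
def tri(rs):
    A=0;b=0
    for o,v in rs:
        v=v/np.linalg.norm(v);P=np.eye(3)-np.outer(v,v);A=A+P;b=b+P@o
    return np.linalg.solve(A,b)
def proj(c,X):
    K,d,C=c; p=(np.linalg.inv(C)@np.r_[X,1])[:3]*[1,-1,-1]
    return cv2.projectPoints(p[None],np.zeros(3),np.zeros(3),K,d)[0].ravel()
E
python3 - <<'E'
from h import *
print(arm.get_state())
Z={'stout_mid':.06,'square_mid':.06,'slim_mid':.074,'rim':.131}
ims=[]
for n in('side','top'):
    im=optics.grab_frame(n); ims.append(im)
    c=cam(n);print(n,'cam at',c[2][:3,3].round(3))
    for k in Z:
        for r in finder.landmark_of(n,k): print(n,k,np.round(r['point'],1),round(r['conf'],2),atz(c,r['point'],Z[k]).round(4))
    cv2.imwrite(f'pics/{n}0.png',im[...,::-1])
E
```

```text
{'t': 0.0, 'q': array([-8.97895925e-01,  3.59371474e-01,  1.10886121e-02, -3.36918773e-04,
       -1.22411067e+00, -2.88096528e-01]), 'qd': array([-1.36642931e-04,  6.03603775e-04, -9.56283879e-04, -1.18011414e-03,
       -3.98305372e-04,  7.43558332e-05]), 'joint_efforts': array([ 1.65613937e-04, -5.82705331e+01,  2.93054688e+01,  6.99694991e+00,
        6.84364364e-03, -2.40360650e-04]), 'eef_pos': array([ 0.25317983, -0.62522334,  0.23664798]), 'ee_rot': array([-3.14144248e+00, -1.62137209e-03,  1.95548535e+00]), 'force': array([-0.63500516, -1.5271293 , -0.14071432]), 'moment': array([-0.03759507, -0.02872509, -0.02727037]), 'width': 0.08740165254503833}
side cam at [-0.041  0.713  0.68 ]
side stout_mid [350.8 217. ] 0.55 [ 0.563 -0.144  0.06 ]
side square_mid [377.8 188.1] 0.77 [ 0.601  -0.3145  0.06  ]
side square_mid [352.2 174.6] 0.61 [ 0.7012 -0.3337  0.06  ]
side slim_mid [365.3 197.8] 0.77 [ 0.5796 -0.2254  0.074 ]
side slim_mid [252.1 270.3] 0.61 [0.5692 0.1736 0.074 ]
side rim [252.1 272.5] 0.95 [0.507  0.2289 0.131 ]
top cam at [ 0.415 -0.055  1.018]
top stout_mid [362.3 221.1] 0.8 [ 0.5807 -0.1489  0.06  ]
top square_mid [436.  209.5] 0.83 [ 0.6089 -0.3191  0.06  ]
top square_mid [447.9 165.9] 0.6 [ 0.7139 -0.3526  0.06  ]
top slim_mid [397. 216.] 0.57 [ 0.5905 -0.2259  0.074 ]
top rim [181.8 249.1] 0.6 [0.5055 0.2363 0.131 ]
```

Run:
```python
import cv2,numpy as np
t=cv2.imread('pics/top0.png');s=cv2.imread('pics/side0.png')
a=cv2.resize(t[140:300,120:500],(798,336),interpolation=3)
b=cv2.resize(s[130:330,200:440],None,fx=1.3,fy=1.3,interpolation=3)
o=np.zeros((596,798,3),'uint8');o[:336]=a;o[336:,:312]=b
c=cv2.resize(s[150:237,320:400],None,fx=3,fy=3,interpolation=3);o[336:336+260,330:330+240]=c[:260]
cv2.imwrite('pics/both.png',o)
```

```text
(no output)
```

View pics/both.png

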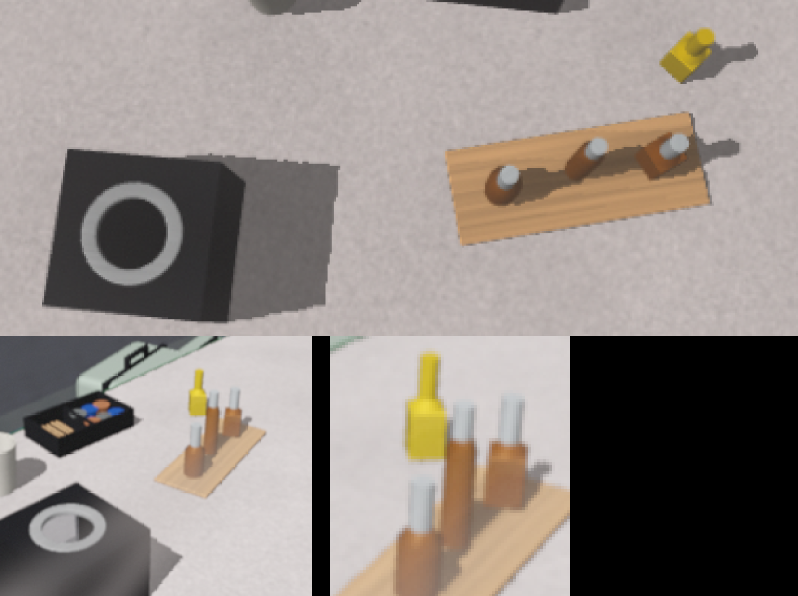

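The stout bottle is the left-hand one, nearest the box, at top (362,222). It has a round, wide, short body. The middle one at (397,216) is tall and slim, the right one at (436,209) is square, and the yellow one at (448,166) is a square look-alike standing off the tray. Stout comes out at about (0.568, -0.145) and the rim at about (0.506, 0.232). I'll hover over the stout bottle with the jaws across the row and check from the wrist camera.

>>> apply_moves(increments=[0.01, 0.015, 0.01, 0, 0, 0.06, 0.02, 0.03, 0.01, 0, 0, 0.09, 0.02, 0.03, 0.01, 0, 0, 0.09, 0.02, 0.03, 0.01, 0, 0, 0.09, 0.02, 0.03, 0.01, 0, 0, 0.09, 0.02, 0.03, 0.01, 0, 0, 0.09, 0.02, 0.03, 0, 0, 0, 0.09, 0.02, 0.03, 0, 0, 0, 0.09, 0.02, 0.03, 0, 0, 0, 0.09, 0.02, 0.03, 0, 0, 0, 0.09, 0.02, 0.03, 0, 0, 0, 0.09, 0.02, 0.03, 0, 0, 0, 0.09, 0.02, 0.03, 0, 0, 0, 0.09, 0.02, 0.03, 0, 0, 0, 0.09, 0.02, 0.03, 0, 0, 0, 0.09, 0.015, 0.03, 0, 0, 0, 0.06, 0.01, 0.015, 0, 0, 0, 0, 0, 0, 0, 0, 0, 0])

```text
t: 2.0
eef_pos: [0.5769, -0.1208, 0.3013]
ee_rot: [-3.138, 0.006, -2.881]
force: [-0.4, -0.1, -0.6]
width: 0.0876
```

Run:
```python
from h import *
T=pose(); im=optics.grab_frame('wrist'); c=cam('wrist',T)
print(T[:3,3].round(4), 'cam',c[2][:3,3].round(3))
for k,z in {'stout_mid':.06,'slim_mid':.074,'square_mid':.06}.items():
    for r in finder.landmark_of('wrist',k): print(k,np.round(r['point'],1),round(r['conf'],2),atz(c,r['point'],z).round(4))
    for r in finder.find_in('wrist',k): print(k,np.round(r['box'],1),round(r['conf'],2))
cv2.imwrite('pics/w1.png',im[...,::-1])
```

```text
[ 0.5769 -0.1208  0.3013] cam [ 0.597 -0.202  0.448]
stout_mid [337.  151.4] 0.7 [ 0.5637 -0.1407  0.06  ]
stout_mid [322.  130.5 350.6 163.1] 0.89
slim_mid [335.6  68.7] 0.85 [ 0.5911 -0.2306  0.074 ]
slim_mid [323.7  54.7 349.4  85.3] 0.78
square_mid [332.9   1.4 366.6  13.3] 0.7
```

View pics/w1.png

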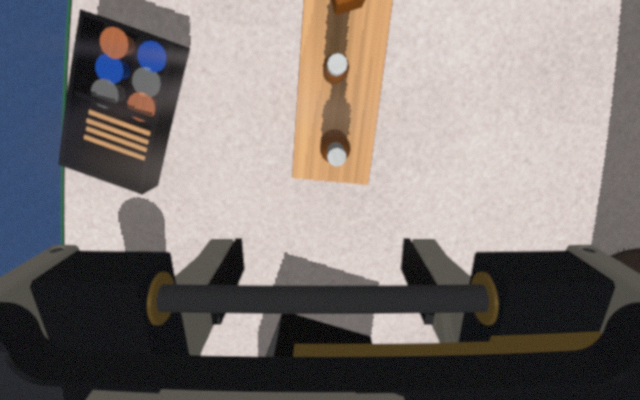

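The wrist view shows the stout cap at (337,156) over its round body, and the slim cap at (337,64), both on the tray. Next I'll segment the metal caps and triangulate them over the three cameras.

```bash
cat >> h.py <<'E'
def blob(im,box,lo=110,chan=35):
    x0,y0,x1,y1=map(int,box); p=im[y0:y1,x0:x1].astype(int)
    m=((p.min(2)>lo)&(p.max(2)-p.min(2)<chan)).astype('uint8')
    n,l,st,ce=cv2.connectedComponentsWithStats(m)
    i=1+np.argmax(st[1:,4]); return ce[i]+[x0,y0],st[i]+[x0,y0,0,0,0]
E
python3 - <<'E'
from h import *
T=pose(); c=cam('wrist',T); im=cv2.imread('pics/w1.png')[...,::-1]
for b in((323,140,351,170),(324,50,350,80)):
    ce,st=blob(im,b); print('wrist',ce.round(1),st, [atz(c,ce,z).round(4) for z in(.112,.14)])
t=cv2.imread('pics/top0.png')[...,::-1]; ct=cam('top')
ce,st=blob(t,(350,212,374,240)); print('top cap',ce.round(1),st,atz(ct,ce,.105).round(4))
# rim: grey ring in top and side -> ellipse of outer contour
for n,b in(('top',(150,220,215,285)),('side',(215,235,290,310))):
    i=cv2.imread(f'pics/{n}0.png'); x0,y0,x1,y1=b; g=i[y0:y1,x0:x1].min(2)
    m=((g>100)).astype('uint8'); cn,_=cv2.findContours(m,0,1); k=max(cn,key=len)
    e=cv2.fitEllipse(k); p=np.array(e[0])+[x0,y0]; print(n,'rim',p.round(1),np.round(e[1],1),len(k),atz(cam(n),p,.131).round(4))
E
```

```text
wrist [336.2 156. ] [327 147  19  19 287] [array([ 0.5653, -0.1479,  0.112 ]), array([ 0.5677, -0.1527,  0.14  ])]
wrist [336.8  63.9] [327  53  21  23 376] [array([ 0.5889, -0.2365,  0.112 ]), array([ 0.5894, -0.2339,  0.14  ])]
top cap [361.4 223.5] [357 219  10  11  81] [ 0.5675 -0.1425  0.105 ]
top rim [182.2 250.9] [46.5 49.2] 136 [0.5017 0.2352 0.131 ]
side rim [251.1 247.8] [30.7 87.3] 203 [0.5654 0.1764 0.131 ]
```

>>> apply_moves(increments=[-0.003, -0.006, -0.02, 0, 0, -0.014, -0.003, -0.006, -0.025, 0, 0, -0.014, -0.003, -0.006, -0.025, 0, 0, -0.014, -0.002, -0.006, -0.02, 0, 0, -0.014, 0, 0, -0.01, 0, 0, 0, 0, 0, 0, 0, 0, 0])

```text
t: 2.85
eef_pos: [0.5617, -0.1548, 0.2017]
ee_rot: [-3.136, 0.013, -2.953]
force: [-0.2, 0.9, -1.0]
width: 0.0875
```

Run:
```python
from h import *
T=pose(); im=optics.grab_frame('wrist'); c=cam('wrist',T)
print(T[:3,3].round(4),T[:3,:3].round(3).tolist(), 'expected px',proj(c,np.array([.566,-.145,.112])).round(1))
for k,z in {'stout_mid':.06,'slim_mid':.074}.items():
    for r in finder.landmark_of('wrist',k): print(k,np.round(r['point'],1),round(r['conf'],2),atz(c,r['point'],z).round(4))
cv2.imwrite('pics/w2.png',im[...,::-1])
```

```text
[ 0.5617 -0.1548  0.2017] [[-0.982, -0.188, 0.014], [-0.188, 0.982, -0.003], [-0.013, -0.005, -1.0]] expected px [314.5 216. ]
stout_mid [318.5 200.5] 0.68 [ 0.5633 -0.141   0.06  ]
slim_mid [305.4 102. ] 0.74 [ 0.5903 -0.228   0.074 ]
```

View pics/w2.png

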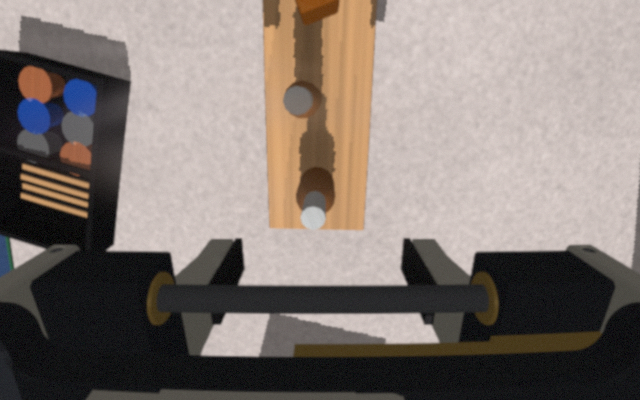

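The stout cap shows at (313,216). A cap at (0.566, -0.145) would project to (314.5,216), so the estimate holds. I'll correct the offset and tilt, then descend partway.

>>> apply_moves(increments=[0.002, 0.005, 0, 0.002, 0.008, 0, 0.002, 0.004, 0, 0.001, 0.006, 0, 0, 0, -0.01, 0, 0, 0, 0, 0, -0.015, 0, 0, 0, 0, 0, -0.015, 0, 0, 0, 0, 0, 0, 0, 0, 0])

```text
t: 3.5
eef_pos: [0.5731, -0.1426, 0.1688]
ee_rot: [-3.139, 0.015, -2.948]
force: [-0.2, -0.0, -0.6]
width: 0.0875
```

>>> apply_moves(increments=[-0.006, -0.001, 0, 0.002, 0.015, 0, 0, 0, 0, 0, 0, 0, 0, 0, 0, 0, 0, 0])

```text
t: 3.75
eef_pos: [0.5671, -0.143, 0.1694]
ee_rot: [3.139, -0.002, -2.946]
force: [0.2, 0.9, -0.3]
width: 0.088
```

>>> apply_moves(increments=[-0.001, -0.002, -0.015, 0, 0, 0, 0, 0, -0.02, 0, 0, 0, 0, 0, -0.018, 0, 0, 0, 0, 0, -0.012, 0, 0, 0, 0, 0, -0.006, 0, 0, 0, 0, 0, 0, 0, 0, 0])

```text
t: 4.25
eef_pos: [0.57, -0.1454, 0.1021]
ee_rot: [-3.141, 0.009, -2.945]
force: [-0.6, -0.3, 0.3]
width: 0.0877
```

Run:
```python
from h import *
T=pose(); im=optics.grab_frame('wrist'); c=cam('wrist',T)
print(T[:3,3].round(4),T[:3,2].round(3), 'expected px',proj(c,np.array([.566,-.145,.112])).round(1))
cv2.imwrite('pics/w3.png',im[...,::-1])
```

```text
[ 0.57   -0.1454  0.1021] [ 0.009  0.002 -1.   ] expected px [327.6 275.3]
```

View pics/w3.png

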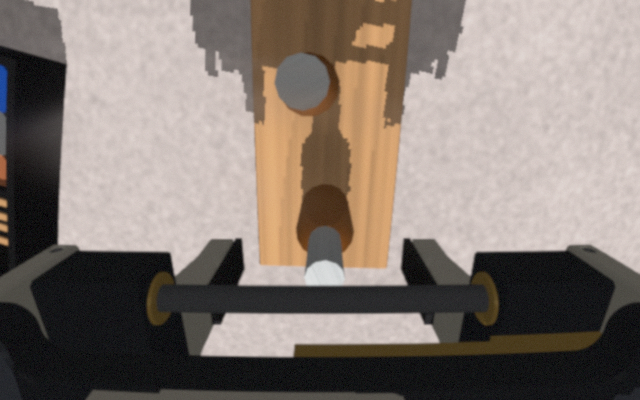

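The cap lies at (324,275), midway between the pads (240 and 405), and its row matches the prediction. I'll take the last 11 mm down and close gently.

>>> apply_moves(increments=[0, 0, -0.008, 0, 0.009, 0, 0, 0, -0.004, 0, 0, 0, 0, 0, 0, 0, 0, 0])

```text
t: 4.55
eef_pos: [0.5723, -0.1454, 0.0927]
ee_rot: [3.141, 0.005, -2.945]
force: [-0.3, -0.2, -1.0]
width: 0.0875
```

>>> apply_moves(increments=[0, 0, 0, 0, 0, 0, 0, 0, 0, 0, 0, 0, 0, 0, 0, 0, 0, 0, 0, 0, 0, 0, 0, 0, 0, 0, 0, 0, 0, 0, 0, 0, 0, 0, 0, 0, 0, 0, 0, 0, 0, 0, 0, 0, 0, 0, 0, 0], hand=1, force=20)

```text
t: 5.22
eef_pos: [0.5733, -0.1455, 0.0943]
ee_rot: [-3.141, 0.007, -2.944]
force: [0.1, 1.0, -0.1]
width: 0.04
```

>>> apply_moves(increments=[-0.003, 0, -0.003, 0, 0.006, 0, 0, 0, 0, 0, 0, 0, 0, 0, 0, 0, 0, 0, 0, 0, 0, 0, 0, 0, 0, 0, 0, 0, 0, 0, 0, 0, 0, 0, 0, 0, 0, 0, 0, 0, 0, 0])

```text
t: 5.8
eef_pos: [0.57, -0.1455, 0.091]
ee_rot: [3.14, 0.0, -2.944]
force: [0.2, 0.0, 0.5]
width: 0.0192
```

The opening is 19 mm, so the neck is held. Lifting straight up.

>>> apply_moves(increments=[0, 0, 0.005, 0, 0, 0, 0, 0, 0.01, 0, 0, 0, 0, 0, 0.02, 0, 0, 0, 0, 0, 0.025, 0, 0, 0, 0, 0, 0.025, 0, 0, 0, 0, 0, 0.025, 0, 0, 0, 0, 0, 0.025, 0, 0, 0, 0, 0, 0.02, 0, 0, 0, 0, 0, 0.01, 0, 0, 0, 0, 0, 0, 0, 0, 0], force=25)

```text
t: 6.63
eef_pos: [0.5665, -0.146, 0.27]
ee_rot: [3.141, -0.0, -2.945]
force: [0.0, 0.3, -0.8]
width: 0.0194
```

Run:
```python
from h import *
T=pose(); a=optics.grab_frame('side'); b=optics.grab_frame('top')
print(T[:3,3].round(4),T[:3,2].round(3),arm.get_state()['width'])
cs,ct=cam('side'),cam('top')
# ring outer/inner contours in top and side (full set)
for n,im,(x0,y0,x1,y1) in(('top',b,(150,220,215,285)),('side',a,(205,240,300,305))):
    g=im[y0:y1,x0:x1].min(2); m=((g>90)).astype('uint8'); cn,h=cv2.findContours(m,cv2.RETR_CCOMP,1)
    for k in cn:
        if len(k)>20: e=cv2.fitEllipse(k); p=np.array(e[0])+[x0,y0]; print(n,len(k),p.round(1),np.round(e[1],1),atz(cam(n),p,.131).round(4))
for n in('top','side'):
    for r in finder.find_in(n,'rim'): 
        bx=np.array(r['box']);p=(bx[:2]+bx[2:])/2;print(n,'box',bx.round(1),atz(cam(n),p,.131).round(4))
    X=np.array([[.506+.052*np.cos(t),.232+.052*np.sin(t),.131] for t in np.linspace(0,6.28,25)])
    im=(a if n=='side' else b).copy()
    P=np.array([proj(cam(n),x) for x in X]); print(n,'pred box',P.min(0).round(1),P.max(0).round(1))
s=cv2.resize(a[130:330,200:460],(598,460),interpolation=3); t=cv2.resize(b[215:290,140:220],(200,188),interpolation=3)
o=np.zeros((460,798,3),'uint8');o[:,:598]=s;o[:188,598:]=t
cv2.imwrite('pics/l1.png',o[...,::-1])
```

```text
[ 0.5665 -0.146   0.27  ] [-0.001  0.    -1.   ] 0.019673939865306665
top 64 [151.7 232.2] [ 4.2 27.1] [0.5403 0.3038 0.131 ]
side 454 [258.7 268. ] [ 61.1 102.5] [0.508  0.2117 0.131 ]
side 44 [264.  276.9] [12.8 18.3] [0.4823 0.2236 0.131 ]
top pred box [159.6 224.4] [208.3 273.9]
side box [222.8 256.7 281.3 294.6] [0.5004 0.2353 0.131 ]
side pred box [221.7 256.6] [280.5 292.2]
```

View pics/l1.png

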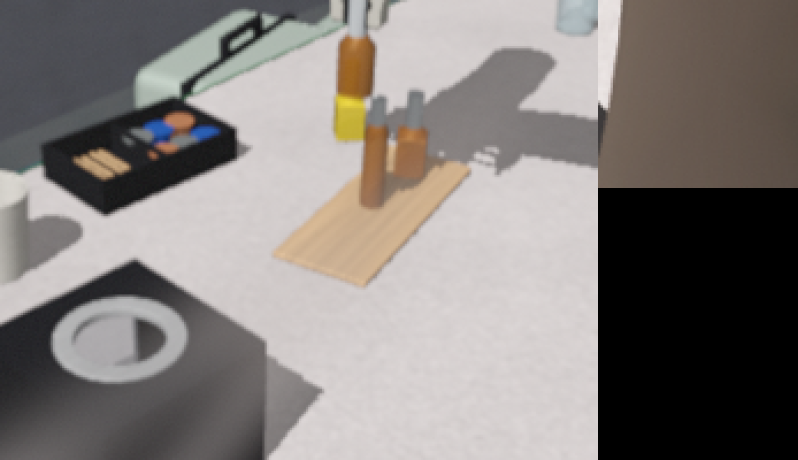

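The bottle is held upright at side-crop (357,65), and the slim and square bottles still stand. The rim from top (0.5017, 0.2352) and side (0.5004, 0.2353) agrees, so I use (0.502, 0.235). Moving across.

>>> apply_moves(increments=[-0.002, 0.012, 0, 0, 0, 0, -0.004, 0.024, 0, 0, 0, 0, -0.004, 0.027, 0, 0, 0, 0, -0.005, 0.027, 0, 0, 0, 0, -0.005, 0.027, 0, 0, 0, 0, -0.005, 0.027, 0, 0, 0, 0, -0.005, 0.027, 0, 0, 0, 0, -0.005, 0.027, 0, 0, 0, 0, -0.005, 0.027, 0, 0, 0, 0, -0.005, 0.027, 0, 0, 0, 0, -0.005, 0.027, 0, 0, 0, 0, -0.005, 0.027, 0, 0, 0, 0, -0.004, 0.024, 0, 0, 0, 0, -0.002, 0.018, 0, 0, 0, 0, 0, 0.008, 0, 0, 0, 0, 0, 0, 0, 0, 0, 0, 0, 0, 0, 0, 0, 0])

```text
t: 8.25
eef_pos: [0.4848, 0.2286, 0.2423]
ee_rot: [-3.137, -0.046, -2.948]
force: [0.6, -0.4, -0.5]
width: 0.0194
```

>>> apply_moves(increments=[0.008, 0.003, 0.015, 0.004, -0.022, 0, 0.008, 0.003, 0.01, 0.004, -0.022, 0, 0, 0, 0, 0, 0, 0])

```text
t: 8.5
eef_pos: [0.5022, 0.233, 0.2685]
ee_rot: [-3.134, 0.001, -2.95]
force: [0.2, -0.2, -0.4]
width: 0.0199
```

Run:
```python
from h import *
T=pose(); w=optics.grab_frame('wrist'); c=cam('wrist',T)
print(T[:3,3].round(4),T[:3,2].round(4))
for r in finder.find_in('wrist','rim'): print(np.round(r['box'],1),r['conf'])
for rad,ctr in((.052,(.502,.235)),(.036,(.502,.235))):
    P=np.array([proj(c,np.array([ctr[0]+rad*np.cos(t),ctr[1]+rad*np.sin(t),.131])) for t in np.linspace(0,6.28,40)])
    w=w.copy(); [cv2.circle(w,tuple(int(v) for v in p.round()),1,(255,0,0),-1) for p in P if abs(p).max()<1000]
cv2.imwrite('pics/w4.png',w[...,::-1])
a=optics.grab_frame('side').copy()
cs=cam('side')
for rad in(.052,.036):
  for t in np.linspace(0,6.28,40):
    p=proj(cs,np.array([.502+rad*np.cos(t),.235+rad*np.sin(t),.131]));cv2.circle(a,tuple(int(v) for v in p.round()),0,(255,0,0),-1)
o=np.zeros((580,800,3),'uint8'); o[:300,:480]=cv2.resize(w,(480,300),interpolation=3); o[:580,480:]=cv2.resize(a[130:320,200:305],(320,580),interpolation=3)
cv2.imwrite('pics/c4.png',o[...,::-1])
```

```text
[0.5022 0.233  0.2685] [ 0.0023 -0.0072 -1.    ]
[265.  135.6 377.1 233.9] 0.83
```

View pics/c4.png

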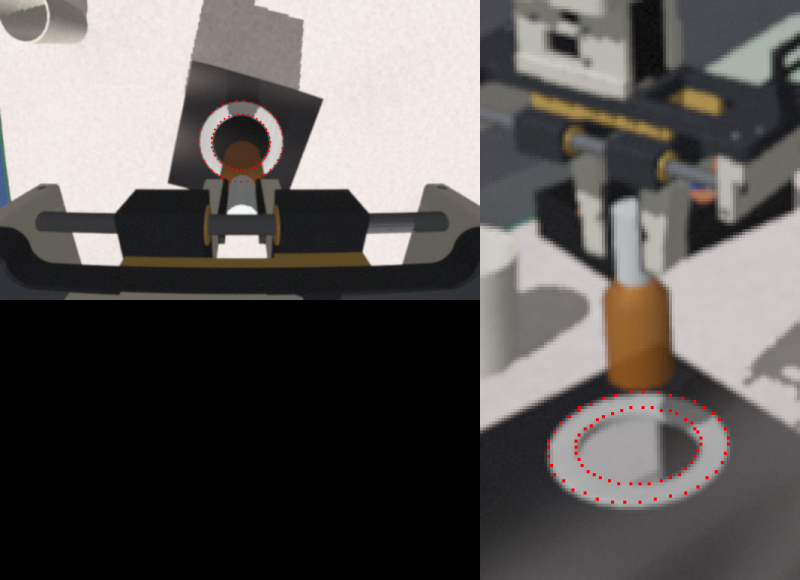

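The projected rim (red) overlies the real ring in both views, and the bottle hangs upright above the port. I'll lower to just above the rim first, then check.

>>> apply_moves(increments=[0, 0.001, -0.012, 0.006, 0.002, 0, 0, 0, -0.012, 0, 0, 0, 0, 0, -0.008, 0, 0, 0, 0, 0, 0, 0, 0, 0])

```text
t: 8.98
eef_pos: [0.5001, 0.2317, 0.2335]
ee_rot: [3.141, -0.004, -2.953]
force: [-0.2, 0.2, -1.1]
width: 0.0197
```

>>> apply_moves(increments=[0.002, 0.003, -0.005, 0, -0.004, 0, 0, 0, -0.01, 0, 0, 0, 0, 0, -0.012, 0, 0, 0, 0, 0, -0.008, 0, 0, 0, 0, 0, 0, 0, 0, 0])

```text
t: 9.4
eef_pos: [0.5027, 0.2348, 0.1963]
ee_rot: [-3.141, 0.001, -2.953]
force: [0.5, 0.1, -0.8]
width: 0.0194
```

>>> apply_moves(increments=[0, 0, -0.008, 0, 0, 0, 0, 0, -0.012, 0, 0, 0, 0, 0, -0.01, 0, 0, 0, 0, 0, -0.006, 0, 0, 0, 0, 0, 0, 0, 0, 0])

```text
t: 9.82
eef_pos: [0.5031, 0.2352, 0.158]
ee_rot: [-3.141, 0.002, -2.953]
force: [-0.4, -0.1, -0.4]
width: 0.0195
```

Run:
```python
from h import *
T=pose(); w=optics.grab_frame('wrist'); a=optics.grab_frame('side')
print(T[:3,3].round(4),T[:3,2].round(4))
o=np.zeros((580,800,3),'uint8'); o[:300,:480]=cv2.resize(w,(480,300),interpolation=3); o[:580,480:]=cv2.resize(a[130:320,200:305],(320,580),interpolation=3)
cv2.imwrite('pics/c5.png',o[...,::-1])
```

```text
[0.5031 0.2352 0.158 ] [ 0.0018 -0.     -1.    ]
```

View pics/c5.png

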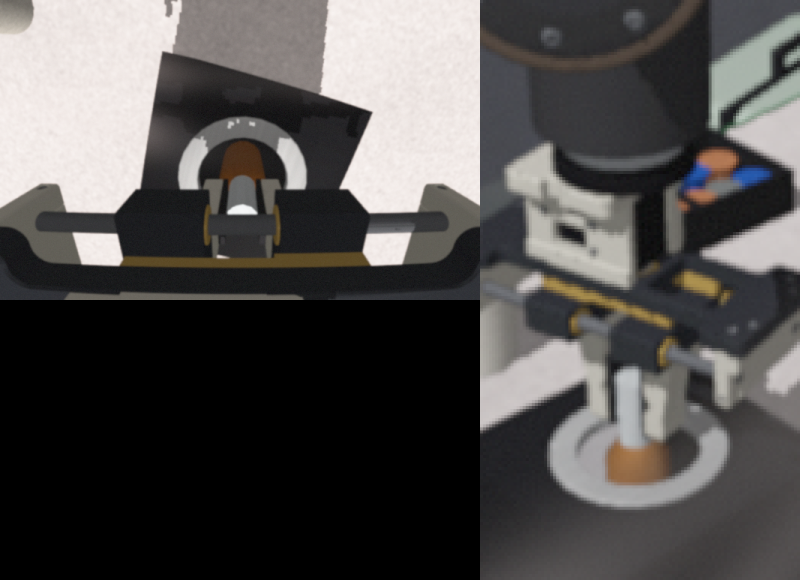

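The bottle is centred in the port, foot about 56 mm below the rim, with the fingertips about 16 mm above it. Releasing by partly opening.

>>> apply_moves(increments=[0, 0, 0, 0, 0, 0, 0, 0, 0, 0, 0, 0, 0, 0, 0, 0, 0, 0, 0, 0, 0, 0, 0, 0, 0, 0, 0, 0, 0, 0], hand=0.4)

```text
t: 10.33
eef_pos: [0.5051, 0.2366, 0.162]
ee_rot: [3.14, 0.007, -2.952]
force: [0.2, -0.7, -0.9]
width: 0.0471
```

>>> apply_moves(increments=[0, 0, 0.005, 0, 0, 0, 0, 0, 0.012, 0, 0, 0, 0, 0, 0.02, 0, 0, 0, 0, 0, 0.03, 0, 0, 0, 0, 0, 0.03, 0, 0, 0, 0, 0, 0.02, 0, 0, 0, 0, 0, 0.01, 0, 0, 0, -0.005, -0.02, 0, 0, 0, 0, -0.01, -0.035, 0, 0, 0, 0, -0.01, -0.035, 0, 0, 0, 0, -0.01, -0.035, 0, 0, 0, 0, -0.01, -0.03, 0, 0, 0, 0, 0, -0.01, 0, 0, 0, 0, 0, 0, 0, 0, 0, 0])

```text
t: 11.5
eef_pos: [0.4548, 0.063, 0.2996]
ee_rot: [3.139, 0.011, -2.949]
force: [0.2, 1.3, 0.2]
width: 0.0525
```

Run:
```python
from h import *
T=pose(); w=optics.grab_frame('wrist'); a=optics.grab_frame('side'); t=optics.grab_frame('top')
s=arm.get_state();print(s['t'],T[:3,3].round(4),s['width'],s['force'])
o=np.zeros((596,800,3),'uint8'); o[:250,:400]=cv2.resize(w,(400,250),interpolation=3); o[250:500,:400]=cv2.resize(t,(400,250),interpolation=2); o[:500,400:]=cv2.resize(a[120:320,200:360],(400,500),interpolation=3)
cv2.imwrite('pics/c6.png',o[...,::-1])
```

```text
11.65 [0.4548 0.063  0.2996] 0.05253343506657906 [0.70226436 0.13823742 0.50731538]
```

View pics/c6.png

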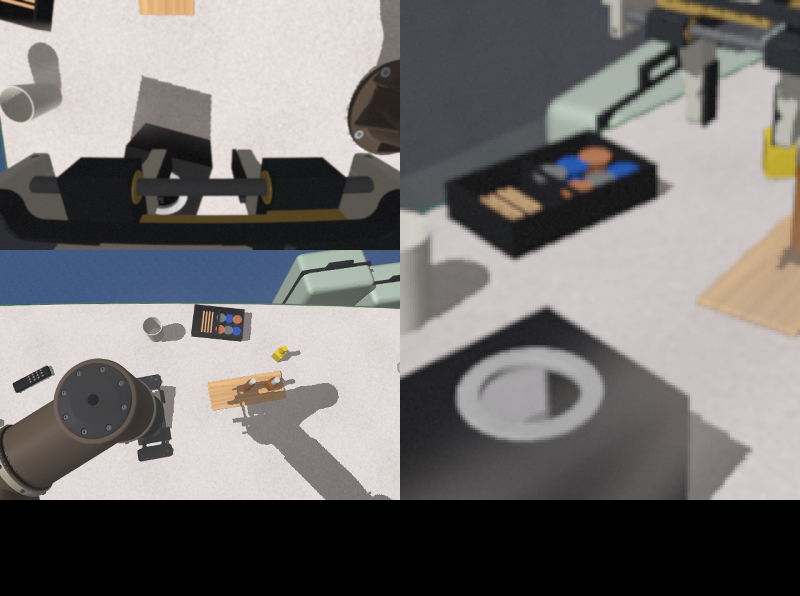

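The port is clear and nothing protrudes, so the bottle is inside. The gripper is empty, and the slim and square bottles still stand on the tray in the top view. Handing in.

```bash
python3 -c "
from station import arm
arm.job_done()"
```

```text
the job is handed in; nothing more can be done
```

The stout round bottle went into the return box: I held it by the neck, lowered it upright through the port and let go. I handed the job in at about 11.7 s.

- **Identification:** it was the bottle in the row nearest the box. The yellow look-alike was left alone.
- **Release:** at release the bottle's foot was about 56 mm below the rim and the fingertips about 16 mm above it. The measured wrist force stayed near zero in every reading.
- **Last checks:** the final pictures show the port clear with nothing sticking out, the gripper empty and away from everything, and the slim and square bottles still standing on the tray. I did not see the bottle itself lying inside the box.
- **What disagreed:** one ellipse fit of the rim in the side camera was wrong, because it picked up the bright background, so I discarded it. The top-camera fit and the side-camera box agreed within about 1.5 mm. The arm drifted up to 28 mm in height on the move to the box; I corrected that before lowering.

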